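# Fit the flat stone to the honing machine and hold it home

### The job

First grease the honing machine: press the lubricator's plunger head right down to its stop and let it come back up. Then take the wide flat stone out of its wooden rest, turn it until its cross-shaped stem meshes with the cross-shaped socket of the spindle, and push it fully home against the spring inside, so that the stone sits on the spindle's face. Finish while still holding it pressed home (let go, and the spring lifts it); leave the slim drum in its rest and do not disturb the other things on the bench.

Things in the scene. Friction and masses are not known exactly. Their poses are not given: they have to be found in the camera images.
- machine: the honing machine, fixed: yellow base plate 200 x 270 mm, 30 mm thick, on it a green round motor 144 mm across (top 80 mm above the bench) with the upright spindle nose in its middle, a black switch box, and the lubricator 112 mm from the spindle's axis along this body's +y. Origin: on the bench, under the spindle's axis
- plunger_top (a point): centre of the top face of the lubricator's plunger head: black mushroom head 30 mm across, 8 mm thick, over a round steel housing 38 mm across. Unpressed it stands 88 mm above the bench; it goes straight down 12 mm to its stop
- plunger (a joint): travel of the plunger in m: 0 up, 0.012 at its stop; a spring pushes it back, about 3 N at first, about 9 N at the stop
- socket (a point): centre of the socket's mouth, in the top face of the steel spindle nose (48 mm across), facing up, 120 mm above the bench. The socket is a cross of two slots 10 mm wide, along this point's x and y axes, 36 mm from end to end and 36 mm deep. The spindle can turn about its upright axis, but is stiff (0.25 N m) and stays at the angle at which it is found
- ejector (a joint): how far the spring pin (9 mm across) in the middle of the socket is pressed down, in m. At 0 its top lies 20 mm below the mouth; with the stone fully home it reads 0.012. The spring pushes up with about 6.5 N at 0 and 12 N at 0.012
- stone_hub (a point): centre (half-way up) of the flat stone's steel hub: square, 26 x 26 mm, 44 mm tall, flats across x and y, on top of a grey stone disc 70 mm across, 16 mm thick. At the start it stands upright in a wooden rest block (80 x 80 x 45 mm high, round hole 30 mm), the disc on the block's top, this point 83 mm above the bench
- stone: the same flat stone (0.2 to 0.4 kg); origin at the centre of the disc's underside, 38 mm below the hub's centre; z up. From here a steel stem reaches 32 mm down: 22 mm of cross (two crossed bars, each 24 mm across and 8 mm thick, along x and y like the hub's flats), then a round pilot nose 13 mm across, 10 mm long, its lower 7 mm tapering to 4 mm
- drum_hub (a point): hub centre of the slim drum, to be left alone: same hub and stem, but a grey drum 40 mm across and 40 mm tall in place of the disc; it stands in a wooden rest of the same kind, this point 107 mm above the bench. Which of the two rests holds which varies
- knife: bystander: a chopping knife, wooden handle 120 mm, blade about 210 mm, lying flat on the bench beyond the rests; origin at the middle where blade and handle meet, on the underside
- whetstone: bystander: a brick-like whetstone 55 x 120 x 25 mm lying on the bench; origin at the centre of its underside
- oilcan: bystander: a dark can 64 mm across and 100 mm high on the bench behind the machine; origin at the centre of its underside
- wheel: bystander: a loose grinding wheel 150 mm across and 22 mm thick, lying flat; origin at the centre of its underside
Not all that is in view belongs to the job. What is shaped like the stone but red or turquoise is not meant.

How it is judged:
By the outcome, as a careful person would: the job done as asked, in the order asked, and still so for the second after the job is handed in, while the arm keeps its last pose, push and grip.
It also fails if it takes over 62 s, if anything falls off the work surface, if the arm or the gripper's body presses on something with over 40 N, if the wrist force passes 120 N, or if a joint passes its speed limit or range.

### The arm

A 7-joint arm with a two-finger parallel gripper is mounted at the origin on the work surface. World frame = base frame: x ahead of the robot, y to its left, z up, the work surface at z = 0. Lengths are in mm, angles in rad, forces in N, time in s.
With the tool pointing down it reaches from about 425 to 950 mm from the base axis. Payload 4.7 kg.
Tool frame: the origin (TCP) lies midway between the tips of the shut fingers; the grasp point (between the pads) lies 19 mm behind it; z points along the fingers, x is the direction in which the jaws open and shut, and the axes are right-handed (so a half turn about z gives the same grasp; the last joint's range is limited). The gripper opens to 87 mm and grips with 3 to 60 N. Pads are 19 mm wide; open, the fingers measure 117 mm over their backs; the gripper's body (75 mm by 190 mm) begins 51 mm behind the grasp point.
Start: joints at [-1.355, 0.469, -0.049, 1.532, 0.024, 1.141, -0.082], TCP at [163.552, 654.905, 222.573] pointing down, gripper open.
Joint ranges: [-2.59, 2.59], [-0.33, 1.99], [-1.39, 1.29], [0.1, 2.45], [-1.04, 4.18], [0.21, 1.99], [-2.66, 2.66]. Speed limits (rad/s): [2.57, 2.57, 3.14, 3.14, 3.14, 3.14, 3.14].

### API

Orientations are given as a unit quaternion [w, x, y, z].
In Python, from cell import robot, eoat, inverse_kinematics, sensors, viewer, silhouettes, spot_point gives the robot as it stands. Calls block until the motion is done:
- robot.move_pose(position, orientation): joint-space move of the TCP to a pose.
- robot.servo_line(position, max_speed=150, ori=None, force_limit=None): straight line of the TCP; ori=None keeps the orientation; max_speed is the mean speed in mm/s. With force_limit (N) it stops when the force on the tool has changed by that much, and returns True; else False.
- robot.set_joints(angles): joint-space move.
- eoat.gripper_to(opening): finger opening in mm; the grip force is fixed at half the most; returns when the fingers have stopped.
- robot.wait(seconds).
- inverse_kinematics(position, orientation): joint angles nearest the present ones, or None.
- sensors.sense(): the state.
- viewer.camera(name): name is "scene" or "top" or "wrist"; returns a dict with "image" (480x640x3 uint8, red, green, blue), "camera_matrix" (3x3 intrinsics, pixels), "R" (3x3) and "t" (3): a world point X has camera coordinates R X + t. Camera axes: x right, y down, z forward; pixel columns grow to the right and rows downward; lengths in mm; the calibration is good to about 2 mm. A picture is of the moment at which its call begins. There is no depth.
A pose or a line that the arm cannot do raises robot.IKError and nothing moves.
- robot.finish_job(): hands the job in, once; it reports no verdict.
Trained networks look in the newest picture that a camera, given by its name, has taken for a name from the list of things; names that differ only in an ending like _2 or _b are one class to them, and where a whole thing is asked for, a point or a joint stands for the part that bears it (a point fixed in the world has none). Each returns a list of dicts, best first, with "p" (0 to 1); they miss things now and then, are a little off and sometimes report something else, mostly with a low value. They report only what shows in the picture. A call takes as long as a camera call. They do not tell look-alikes from the thing itself.
- silhouettes(camera, query): "mask" (480x640 bool, what is visible of it) and "extent" ([left, top, right, bottom] in pixels, round what is visible of it).
- spot_point(camera, query): "at" ([column, row] in pixels: a listed point, or the origin of a listed thing).
The state is a dict: "time_s": time; "joint_pos": joint angles; "qvel": joint speeds; "joint_efforts": joint torques, N m; "tool_pos": TCP position; "ee_rot": TCP orientation; "ft_force": force on the tool from outside, world axes, zero at the start; "torque": the same for the moment, N m; "width": finger opening in mm.
Only numpy, scipy, OpenCV 4.12 (cv2) and the standard library are available. Lean on these libraries where they do the work, as an engineer would, in place of code of your own. Each camera call takes 0.05 s, during which the arm holds its last target. There are 200 camera calls.

## Working session

There is one attempt and no reset: what is moved stays moved. The work goes in short steps, each a Python script; the robot and the scene stay as the last script left them, time stands still between calls to the robot, and variables do not carry over. Pictures are saved under pics/ and viewed, about 8 in all and at most 12, crops included, and the job is handed in when it is done.

```bash
mkdir -p pics; ls
python3 - <<'E'
from cell import *
import cv2,numpy as np
for c in ["scene","top"]:
    d=viewer.camera(c); cv2.imwrite(f"pics/{c}0.png",d["image"][:,:,::-1])
    print(c,d["camera_matrix"].tolist(),d["R"].tolist(),d["t"].tolist())
    for q in ["plunger_top","socket","stone_hub","drum_hub","stone","machine"]:
        print(q,[(np.round(r["at"],1).tolist(),round(r["p"],2)) for r in spot_point(c,q)][:4])
print(sensors.sense())
E
```

```text
pics
scene [[459.1483592400502, 0.0, 321.2745713395217], [0.0, 459.1483592400502, 228.40729677553665], [0.0, 0.0, 1.0]] [[-0.05440425337617038, 0.9984480450823912, 0.011902877203985536], [0.7929903873487695, 0.05044707753127302, -0.6071419421692118], [-0.60680015061553, -0.02359223685252068, -0.7945042376056058]] [143.2492366979447, -392.8453390973572, 1439.3916147446844]
plunger_top [([501.3, 222.6], 0.64)]
socket [([459.3, 224.8], 0.72)]
stone_hub [([297.5, 202.6], 0.95), ([235.7, 174.0], 0.91), ([346.6, 184.8], 0.81), ([313.6, 187.8], 0.63)]
drum_hub [([237.7, 194.8], 0.57)]
stone [([301.8, 172.4], 0.97), ([352.8, 171.2], 0.89), ([298.8, 209.9], 0.77), ([223.4, 161.2], 0.69)]
machine [([441.3, 258.2], 0.73)]
top [[582.3887813397216, 0.0, 321.4283145625894], [0.0, 582.3887813397216, 233.2348715131972], [0.0, 0.0, 1.0]] [[-0.022741944460345068, -0.9997396296373153, 0.0018646433456263373], [-0.9834372494276313, 0.022035555078609513, -0.17990444894607935], [0.1798165187083141, -0.0059251367090870245, -0.9836823228840706]] [-134.9309494569793, 564.5791721212205, 1439.3614501077275]
plu
[... 413 characters left out ...]
pos': array([-1.35486644,  0.46857553, -0.04860641,  1.5325201 ,  0.02412003,
        1.14099213, -0.08232025]), 'qvel': array([-2.35873982e-03,  7.85066670e-04,  8.80019391e-04, -1.05729979e-03,
        5.44861611e-04,  7.24514085e-05, -1.11567436e-03]), 'joint_efforts': array([-5.68660234e-04, -5.07681227e+01, -8.09951755e-02, -2.36409420e+01,
       -6.12986321e-02,  3.10262293e-02,  1.17969822e-05]), 'tool_pos': array([163.57400528, 654.89181684, 222.58086162]), 'ee_rot': array([-3.74686679e-05,  7.88158358e-01,  6.15472502e-01,  2.75170749e-05]), 'ft_force': array([-0.45056087, -0.06358519,  0.24807797]), 'torque': array([0.00236407, 0.07035077, 0.03126544]), 'width': 86.95060467982213}
```

View pics/scene0.png

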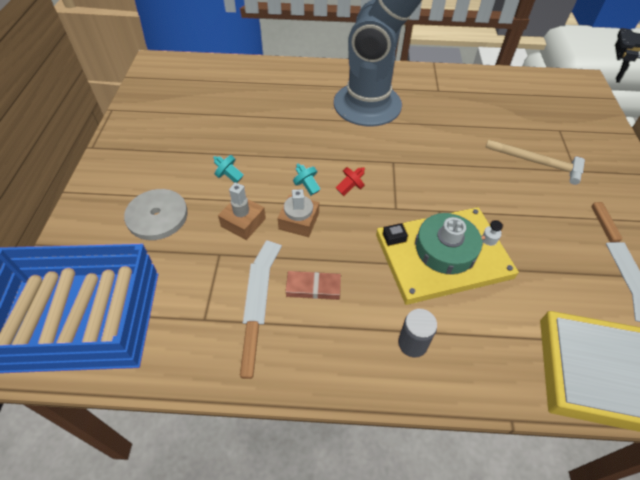

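View pics/top0.png

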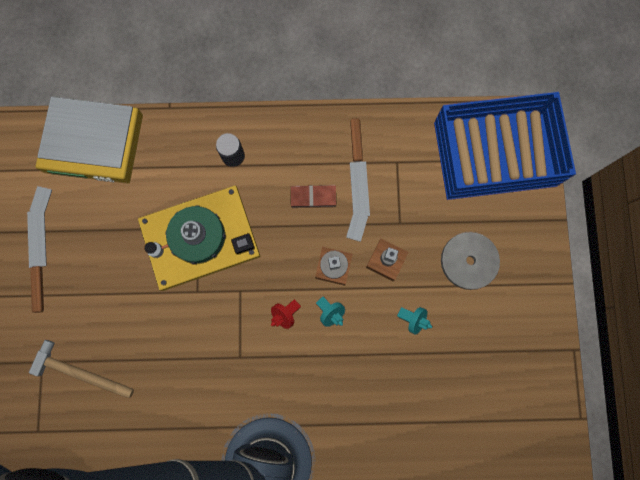

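The stone (disc with square hub) is at about (335,262) top and (297,200) scene. The drum is in the other rest. The plunger is at about (152,248) top, the socket at (190,231) top. Next I'll locate them and fly over.

```bash
cat > h.py <<'E'
from cell import *
import cv2,numpy as np
from scipy.spatial.transform import Rotation as Ro
def onz(d,px,z):
    K,R,t=(np.array(d[k]) for k in ("camera_matrix","R","t"))
    r=R.T@np.linalg.solve(K,[px[0],px[1],1.]); c=-R.T@t
    return c+r*(z-c[2])/r[2]
def proj(d,X):
    p=np.array(d["camera_matrix"])@(np.array(d["R"])@np.array(X)+d["t"]); return p[:2]/p[2]
def down(a):  # tool down, jaw axis (tool x) at world yaw a
    R=np.array([[np.cos(a),np.sin(a),0],[np.sin(a),-np.cos(a),0],[0,0,-1]])
    q=Ro.from_matrix(R).as_quat(); return np.array([q[3],q[0],q[1],q[2]])
def yaw():
    q=sensors.sense()["ee_rot"]; R=Ro.from_quat([q[1],q[2],q[3],q[0]]).as_matrix(); return np.arctan2(R[1,0],R[0,0])
def shot(c,name=None):
    d=viewer.camera(c)
    if name: cv2.imwrite(f"pics/{name}.png",d["image"][:,:,::-1])
    return d
def st():
    s=sensors.sense(); print("t",round(s["time_s"],2),"tcp",s["tool_pos"].round(1),"yaw",round(yaw(),3),"F",s["ft_force"].round(1),"M",s["torque"].round(2),"w",round(s["width"],1)); return s
E
python3 - <<'E'
from h import *
s=shot("scene");t=shot("top")
for n,a,b,z in [("plunger",(498,224),(151.5,247.5),88),("socket",(455,226),(190,231),120),("hub",(297.5,201),(335,262.5),83),("drum",(237.5,193),(390,254),107)]:
    print(n,onz(s,a,z).round(1),onz(t,b,z).round(1))
print(yaw())
P=(onz(s,(498,224),88)+onz(t,(151.5,247.5),88))/2
q=None
for a in (yaw(),yaw()+.5,0,1.57,-1.57):
    print(a,inverse_kinematics([P[0],P[1],150],down(a)))
E
```

```text
plunger [532.  285.3  88. ] [528.1 275.2  88. ]
socket [569.5 176.2 120. ] [561.6 173.3 120. ]
hub [ 488.6 -173.9   83. ] [ 481.  -179.4   83. ]
drum [ 493.9 -311.9  107. ] [ 495.8 -313.9  107. ]
1.3260157185551107
1.3260157185551107 [-0.6572628   0.41710008  0.13233045  1.80248153 -0.06691357  0.9263302
  0.83009221]
1.8260157185551107 [-0.59028278  0.41636632  0.04408889  1.798346   -0.02228269  0.92735901
  1.28942925]
0 [-0.86300551  0.43604771  0.40789646  1.81482639 -0.21004107  0.93324627
 -0.3634578 ]
1.57 [-0.62623956  0.41645604  0.09141922  1.80057042 -0.04620166  0.92662485
  1.05516238]
-1.57 [-1.03420335  0.4776357   0.6498083   1.8243906  -0.34750698  0.95562443
 -1.80449033]
```

Run:
```python
from h import *
eoat.gripper_to(0)
robot.move_pose([550,235,250],down(yaw()))
d=shot("wrist","w1"); st()
for q,z in [("plunger_top",88),("socket",120)]:
    for r in spot_point("wrist",q): print(q,np.round(r["at"],1),round(r["p"],2),onz(d,r["at"],z).round(1))
print(proj(d,[530,279,88]),proj(d,[566,174.5,120]))
```

```text
t 4.43 tcp [549.4 236.5 249.8] yaw 1.328 F [ 0.7 -0.8 -0.1] M [-0.   -0.03  0.03] w 0.6
plunger_top [370.9 187.5] 0.95 [531.1 285.5  88. ]
socket [255.3 266. ] 0.73 [566.2 178.3 120. ]
[363.19581343 188.05765093] [250.72241402 266.85326589]
```

View pics/w1.png

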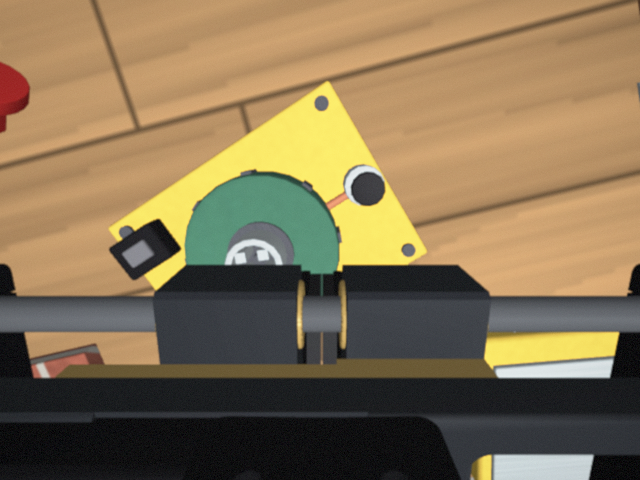

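The wrist view shows the plunger head centred at (368,188), and the socket at (255,258) partly hidden by the fingers. Pressing now.

Run:
```python
from h import *
P=[531,283.5]
robot.servo_line(P+[98],max_speed=120)
print(robot.servo_line(P+[70],max_speed=14,force_limit=20)); st()
robot.wait(0.2); st()
shot("scene","s_press")
robot.servo_line(P+[98],max_speed=60); st()
# over the socket from a side where the wrist camera sees it; then to the stone
robot.servo_line([640,160,290],max_speed=200)
d=shot("wrist","w2"); st(); print(proj(d,[566,176,120]))
for r in spot_point("wrist","socket"): print(np.round(r["at"],1),round(r["p"],2),onz(d,r["at"],120).round(1))
```

```text
True
t 7.51 tcp [531.1 283.6  76.8] yaw 1.326 F [-2.3 -1.4  8.3] M [-0.25  0.45 -0.01] w 0.5
t 7.71 tcp [531.1 283.5  77. ] yaw 1.326 F [-2.1 -1.4  7.9] M [-0.21  0.46  0.02] w 0.4
t 8.28 tcp [530.7 283.4  97.7] yaw 1.326 F [ 0.8  0.1 -0.1] M [-0.01  0.01 -0.02] w 0.7
t 9.74 tcp [639.  160.9 288.9] yaw 1.327 F [-0.2  0.   0.8] M [-0.02  0.    0.01] w 0.8
[317.21277286 133.54555578]
[319.4 136.2] 0.9 [568.5 177.3 120. ]
```

View pics/w2.png

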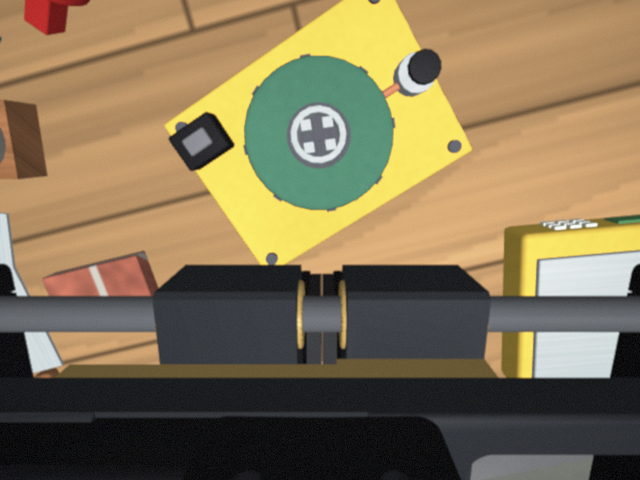

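Wrist view: socket ring centred at (318,135), with the cross clearly visible (squares at about 45° to the slots). The press stopped on the 20 N limit but settled to 8 N, so I'll press again in steps to be sure it reaches the stop. First I'll measure the cross angle from this image.

```bash
cat > sock.py <<'E'
from h import *
def rectify(d,c,z,half=40,s=8):
    n=2*half*s
    w=np.array([[c[0]-half,c[1]-half,z],[c[0]+half,c[1]-half,z],[c[0]+half,c[1]+half,z],[c[0]-half,c[1]+half,z]])
    src=np.float32([proj(d,p) for p in w]); dst=np.float32([[0,0],[n,0],[n,n],[0,n]])
    return cv2.warpPerspective(d["image"],cv2.getPerspectiveTransform(src,dst),(n,n))  # col=x,row=y
def cross(d,c,z=120):
    g=cv2.cvtColor(rectify(d,c,z),cv2.COLOR_RGB2GRAY); best=None
    # template: nose disc r24 bright, cross dark; score by annulus contrast
    yy,xx=np.mgrid[:640,:640]/8.-40
    for it,(rng,stp,arng,astp) in enumerate([(8,1,.785,.05),(1,.25,.06,.01)]):
        c0=best[1:] if best else (0,0,0)
        for dx in np.arange(-rng,rng+.01,stp):
            for dy in np.arange(-rng,rng+.01,stp):
                X=(xx-c0[0]-dx)[::6,::6];Y=(yy-c0[1]-dy)[::6,::6];gg=g[::6,::6].astype(float)
                R=np.hypot(X,Y)
                for a in np.arange(c0[2]-arng,c0[2]+arng,astp):
                    u=abs(X*np.cos(a)+Y*np.sin(a));v=abs(-X*np.sin(a)+Y*np.cos(a))
                    cr=((u<18)&(v<5))|((v<18)&(u<5)); ins=(R<23)&~cr
                    out=(R>25)&(R<28)
                    sc=gg[ins].mean()-gg[cr].mean()+.5*(gg[ins].mean()-gg[out].mean())
                    if best is None or sc>best[0]: best=(sc,c0[0]+dx,c0[1]+dy,a)
    return best[0],c[0]+best[1],c[1]+best[2],best[3]
E
python3 - <<'E'
from sock import *
P=[531,283.5]
d=shot("wrist"); b=cross(d,[567,176.5]); print("socket",np.round(b,3))
robot.servo_line(P+[98],max_speed=200)
robot.servo_line(P+[79],max_speed=40)
for z in np.arange(77,73.4,-.5):
    robot.servo_line(P+[z],max_speed=10); s=st()
    if s["ft_force"][2]>17: break
robot.servo_line(P+[100],max_speed=60); st()
E
```

```text
socket [ 1.4195e+02  5.6675e+02  1.7625e+02 -7.5000e-02]
t 12.23 tcp [532.  283.5  77.8] yaw 1.326 F [-0.2 -1.3  7.9] M [-0.23  0.06 -0.02] w 0.5
t 12.48 tcp [532.  283.5  77.4] yaw 1.326 F [ 0.3 -0.2  6.9] M [-0.25  0.08  0.01] w 0.3
t 12.73 tcp [532.  283.5  76.9] yaw 1.326 F [-0.6 -0.6  8. ] M [-0.28  0.07  0.02] w 0.7
t 12.98 tcp [532.  283.5  76.5] yaw 1.326 F [-0.4 -1.8  7.4] M [-0.29  0.08 -0.03] w 0.4
t 13.23 tcp [532.  283.5  76.4] yaw 1.325 F [-1.4 -1.5 10.9] M [-0.34  0.31 -0.01] w 0.5
t 13.48 tcp [532.1 283.5  76.4] yaw 1.325 F [-1.8 -1.9 13.5] M [-0.46  0.54 -0.03] w 0.2
t 13.73 tcp [532.1 283.5  76.3] yaw 1.325 F [-2.5 -2.4 16.7] M [-0.55  0.65 -0.01] w 0.6
t 13.98 tcp [532.1 283.5  76.3] yaw 1.325 F [-4.1 -3.5 18.9] M [-0.66  0.92  0.01] w 0.3
t 14.57 tcp [530.3 283.3  99.3] yaw 1.326 F [-0.1  0.1 -0.4] M [0. 0. 0.] w 0.2
```

The plunger bottomed at z≈76.3 (force then climbing to 19 N) and it was released. Next I'll go to the stone.

Run:
```python
from sock import *
robot.servo_line([545,270,230],max_speed=250)
robot.move_pose([560,-195,250],down(1.326))
d=shot("wrist","w3"); st(); print(proj(d,[485,-176,105]))
for q,z in (("stone_hub",83),("stone",45)):
    for r in spot_point("wrist",q): print(q,np.round(r["at"],1),round(r["p"],2),onz(d,r["at"],z).round(1))
r=rectify(d,[485,-176],105); cv2.imwrite("pics/w3r.png",np.hstack([cv2.resize(d["image"],(640,480))[:300,:,::-1]]))
cv2.imwrite("pics/both.png",cv2.resize(np.hstack([cv2.resize(d["image"],(853,640)),r])[:,:,::-1],(800,343)))
```

```text
t 17.0 tcp [ 560.6 -193.2  249.7] yaw 1.329 F [-0.1  0.1  0.6] M [-0.01 -0.04  0.05] w 0.9
[318.35114238 127.90920828]
stone_hub [323.5 126.4] 0.86 [ 483.9 -171.5   83. ]
stone_hub [317.8   7.7] 0.79 [ 397.1 -154.7   83. ]
stone_hub [98.6 37.7] 0.68 [ 376.2 -327.8   83. ]
stone [46.8 20.2] 0.93 [ 338.3 -383.8   45. ]
stone [322.  129.1] 0.65 [ 484.3 -172.8   45. ]
```

View pics/both.png

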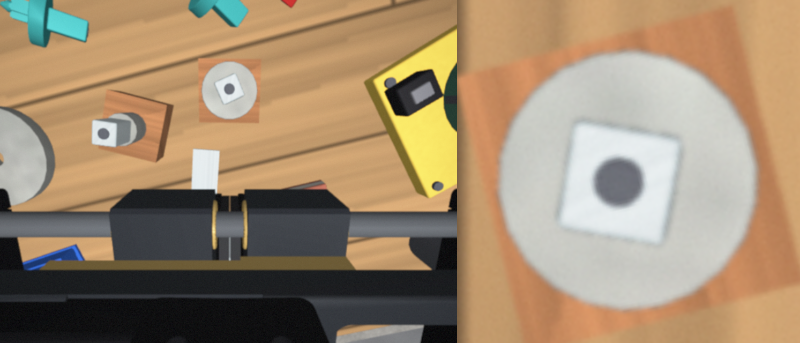

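The wrist view shows the flat stone upright at (323,126) and the hub turned about 0.16 rad. I'll measure it, grasp and lift.

Run:
```python
from sock import *
d=shot("wrist"); c0=[485,-176]
r=rectify(d,c0,105,half=25); g=cv2.cvtColor(r,cv2.COLOR_RGB2GRAY)
t,m=cv2.threshold(g,0,255,cv2.THRESH_OTSU)
m=cv2.morphologyEx(m,cv2.MORPH_CLOSE,np.ones((25,25)))
cs=max(cv2.findContours(m,0,2)[0],key=cv2.contourArea); R=cv2.minAreaRect(cs)
print("hub",t,R[1][0]/8,R[1][1]/8,R[2]); C=np.array(c0)+np.array(R[0])/8-25
a=np.deg2rad(R[2]); a=(a+np.pi/4)%(np.pi/2)-np.pi/4+np.pi/2
print(C,a)
ok=20<R[1][0]/8<32 and 20<R[1][1]/8<32 and abs(a-1.735)<.08
if ok:
    eoat.gripper_to(70)
    robot.move_pose([*C,140],down(a)); 
    print(robot.servo_line([*C,66],max_speed=70,force_limit=12)); st()
    eoat.gripper_to(10); st()
    shot("scene","s_grasp")
    robot.servo_line([*C,140],max_speed=60); st(); np.save("g.npy",[*C,a])
```

```text
hub 173.0 49.87499237060547 49.87499237060547 -0.0
[ 484.93749619 -176.06250381] 1.5707963267948966
```

Run:
```python
from sock import *
d=shot("wrist"); c0=[485,-175]
r=rectify(d,c0,105,half=25); g=cv2.cvtColor(r,cv2.COLOR_RGB2GRAY)
v=g[g>140]; t,_=cv2.threshold(v.reshape(-1,1),0,255,cv2.THRESH_OTSU); m=(g>t).astype(np.uint8)*255
m=cv2.morphologyEx(m,cv2.MORPH_OPEN,np.ones((15,15)))
cs=max(cv2.findContours(m,0,2)[0],key=cv2.contourArea); R=cv2.minAreaRect(cs)
print("hub",t,R[1][0]/8,R[1][1]/8,R[2]); C=np.array(c0)+np.array(R[0])/8-25
a=np.deg2rad(R[2]); a=(a+np.pi/4)%(np.pi/2)-np.pi/4+np.pi/2
print(C,a)
ok=20<R[1][0]/8<32 and 20<R[1][1]/8<32 and abs(a-1.735)<.08
if ok:
    eoat.gripper_to(70)
    robot.move_pose([*C,140],down(a)); 
    print(robot.servo_line([*C,66],max_speed=70,force_limit=12)); st()
    eoat.gripper_to(10); st()
    shot("scene","s_grasp")
    robot.servo_line([*C,140],max_speed=60); st(); np.save("g.npy",[*C,a])
```

```text
hub 213.0 24.27846908569336 24.06085205078125 9.659893035888672
[ 482.76737976 -173.35209465] 1.7393932656616247
False
t 20.32 tcp [ 483.1 -173.5   66.4] yaw 1.739 F [-0.   0.1  0.5] M [-0.02  0.07 -0.02] w 70.1
t 21.12 tcp [ 482.8 -173.4   66. ] yaw 1.739 F [-0.  -0.5  0.2] M [-0.02 -0.03  0.05] w 26.2
t 22.56 tcp [ 482.5 -173.3  139.6] yaw 1.739 F [ 0.7 -0.5 -3.3] M [ 0.04  0.01 -0.02] w 25.7
```

Run:
```python
from h import *
S=[566.75,176.25]; q=down(np.pi/2-.075)
robot.servo_line([482.8,-173.4,215],max_speed=150)
robot.move_pose([*S,215],q)
robot.servo_line([*S,179],max_speed=80); st()
ims=[]
for c,X in (("scene",[567,176,130]),("top",[567,176,130])):
    d=shot(c); u,v=proj(d,X).astype(int); ims.append(cv2.resize(d["image"][v-50:v+50,u-65:u+65],None,fx=3,fy=3,interpolation=2)[:,:,::-1])
cv2.imwrite("pics/hover.png",np.hstack(ims))
```

```text
t 25.16 tcp [566.9 176.2 178.9] yaw 1.496 F [ 0.8  0.8 -3.7] M [ 0.02 -0.04 -0.02] w 25.5
```

View pics/hover.png

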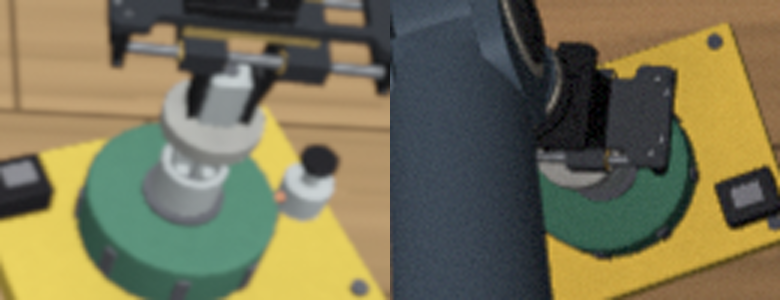

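The scene crop shows the stone above the nose, along the same vertical (the disc leans right with perspective just as the nose does), and the plunger is back up. I'll descend with a force guard.

Run:
```python
from h import *
S=[566.75,176.25]
for z in (168,161,156,150,145):
    h=robot.servo_line([*S,z],max_speed=25,force_limit=10); s=st()
    if h: print("contact",z); break
```

```text
t 25.85 tcp [566.8 176.2 167.9] yaw 1.496 F [ 0.3 -0.4 -3.3] M [ 0.04 -0.07 -0.02] w 25.7
t 26.28 tcp [566.6 176.2 160.8] yaw 1.496 F [ 0.3  1.  -3.5] M [0.04 0.03 0.01] w 25.7
t 26.63 tcp [566.6 176.3 155.8] yaw 1.496 F [ 0.   0.2 -3. ] M [0.02 0.05 0.04] w 26.0
t 27.02 tcp [567.3 176.4 150.9] yaw 1.496 F [-0.3 -0.7  3.3] M [-0.02  0.22 -0.02] w 25.9
t 27.38 tcp [567.3 176.4 145.8] yaw 1.496 F [-1.3  0.1  4.9] M [-0.08  0.2  -0.01] w 25.6
```

The cross has meshed with no side force and the spring is engaged. I'll push home in steps.

Run:
```python
from h import *
S=[566.75,176.25]
robot.servo_line([*S,142],max_speed=20); st()
for z in np.arange(141,135,-.5):
    robot.servo_line([*S,z],max_speed=10); s=st()
    if s["ft_force"][2]>18: break
robot.wait(.4); st()
ims=[]
for c,X in (("scene",[567,176,130]),):
    d=shot(c); u,v=proj(d,X).astype(int); ims.append(cv2.resize(d["image"][v-50:v+50,u-65:u+65],None,fx=5,fy=5,interpolation=2)[:,:,::-1])
cv2.imwrite("pics/home.png",np.hstack(ims))
```

```text
t 27.68 tcp [567.4 176.4 143. ] yaw 1.496 F [-1.1 -0.4  6.7] M [-0.07  0.33 -0.07] w 26.2
t 27.93 tcp [567.4 176.4 142.2] yaw 1.496 F [-1.3 -0.2  7.4] M [-0.13  0.45  0.01] w 25.5
t 28.18 tcp [567.4 176.4 141.8] yaw 1.496 F [-1.5 -0.6  7.9] M [-0.13  0.45 -0.01] w 25.7
t 28.43 tcp [567.4 176.4 141.4] yaw 1.496 F [-2.  -1.3  7.6] M [-0.17  0.46 -0.05] w 25.9
t 28.68 tcp [567.4 176.4 141. ] yaw 1.496 F [-2.8 -0.2  9.1] M [-0.21  0.51  0.05] w 25.6
t 28.93 tcp [567.5 176.4 141. ] yaw 1.496 F [-2.6 -1.  11.1] M [-0.25  0.76  0.02] w 26.1
t 29.18 tcp [567.5 176.4 141. ] yaw 1.496 F [-4.  -0.9 13.4] M [-0.32  0.95 -0.02] w 25.9
t 29.43 tcp [567.5 176.5 140.9] yaw 1.496 F [-5.4 -2.2 16.9] M [-0.43  1.32 -0.02] w 25.9
t 29.68 tcp [567.5 176.4 140.9] yaw 1.496 F [-5.2 -0.7 18.5] M [-0.55  1.47  0.04] w 25.6
t 30.07 tcp [567.5 176.4 140.9] yaw 1.496 F [-6.  -1.9 20.4] M [-0.52  1.47  0.  ] w 25.6
```

View pics/home.png

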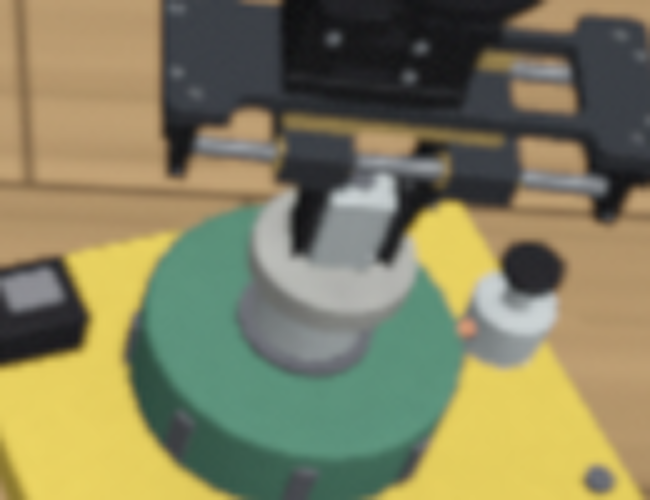

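The disc sits flat on the spindle nose with no gap. It stopped at 140.9 mm (141 predicted), and the force climbed from there. I'm handing in while holding it.

Run:
```python
from h import *
st(); print(robot.finish_job()); st()
```

```text
t 30.12 tcp [567.5 176.4 140.9] yaw 1.496 F [-6.4 -1.8 19. ] M [-0.54  1.5  -0.03] w 26.0
the job is handed in; nothing more can be done
None
the job is handed in; nothing more can be done
```

The job was handed in at about 30 s, with the arm still holding the stone pressed home.

- **Greasing:** I pressed the plunger twice. The first press tripped the 20 N limit but settled at about 8 N, close to the spring force alone, so it was not a sure sign of the stop. I pressed again in small steps. It bottomed at a TCP height of 76.3 mm (76 expected) and the force climbed to 19 N. I then released it, and later pictures show the head back up.
- **Fitting the stone:** I gripped the flat stone by its hub and turned it about 0.24 rad to line up with the socket. The cross went in with no contact force.
- **Pressed home:** It stopped hard at a TCP height of 140.9 mm (141 predicted from the grasp), and the force rose from about 9 N to about 20 N. The scene picture shows the disc flat on the spindle nose.
- **Last checks:** The gripper still read 26 mm, the hub's width, with no sign of slipping. There is a small sideways force of about 6 N. I could not read the plunger and spring-pin travel directly, so both are judged from heights, forces and pictures.
- **Other things on the bench:** I touched nothing else that I know of, but I took no closing picture of the drum and the bystanders.

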